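# Cull the cut-off locating pin from the drilling jig

## Task

One of the three locating pins in the blue drilling jig has been cut short: its tip no longer shows at the far side. Draw that pin out by its head, lay it on the black mat and let go of it, then take it again by its shank and park it in the side notch of the red reject rack: head inside the hooded bay, shank pointing out through the notch and dropped behind the lip, left at rest. Leave the two good pins in the jig, and do not disturb anything else on the bench.

Things in the scene. Friction and masses are not known exactly. Their poses are not given: they have to be found in the camera images.
- jig: Blue block fixed to the table, 66 x 206 mm (x, y), 78 mm high (bushes on top to 84); low feet out to y = +-130 mm. Three 11.6 mm bores run through it along x at y = -75, 0, +75 mm, 45 mm above the table. Origin: centre of its underside. Pin heads stand at its front, -x, roughly towards the robot; front face at x = -33 mm.
- short_pin: Cut-off pin, 0.15 kg: dark square head 20 x 20 mm, 36 mm long, then a brass shank 10 mm thick, 58 mm long. Origin: on the axis at the shoulder (head meets shank); x runs to the tip. It sits loose in any of the bores, shoulder within 1 mm of the front face, and draws out along the jig's -x, no catch. It balances 7 mm inside the head; lying on its head, the shank is level, 5 mm clear.
- short_tip (a point): Centre of the short pin's tip, 58 mm along its axis from the shoulder; at the start 7 to 8 mm inside the bore's far end.
- good_pin_a: A good pin, to stay in the jig: same head and thickness as the short pin, but the shank is 84 mm long, so its tip shows about 17 mm beyond the jig's far face. Origin and axes as the short pin's.
- good_pin_b: The other good pin, like good_pin_a.
- mat: Black rubber mat fixed on the table, 170 mm along x, 150 mm along y, 4 mm thick; origin: centre of its underside. The place to lay the pin while the grip is changed.
- rack: Red reject rack fixed to the table, 86 mm high, x = -75 to 4, y = -22 to 20 mm. Origin: on the table under the parked pin's axis, in the middle of the 8 mm cheek plate (x = -4 to 4 mm) that has the notch. The parked pin lies level along the rack's x, shank towards +x, axis 52 mm up. Beyond the cheek (x over 4 mm) nothing stands: there a hand can hold the shank.
- bay (a point): Centre of the hooded head bay, axes as the rack's; in the rack's frame x = -29, y = 0, z = 61 mm. The bay spans x = -54 to -4 and y = -16 to 20 mm, floor 42 mm and underside of the clear roof 80 mm above the table. Back, -y side and top are closed: the head enters only from the open +y side, moving towards -y.
- notch (a point): Where the parked pin's shoulder belongs: rack x = -10, y = 0, z = 52 mm; axes as the rack's. The notch in the cheek is open to +y only (roof above): lip at y = 8 to 20 mm, 53 mm high; bed at y = -8 to 8, 47 mm high; end wall at y = -8. The shank comes over the lip with its axis 60 to 66 mm high, meets the end wall (axis at y = -3) and sinks about 10 mm into the bed.
- cup: White plastic cup, 76 mm across, 100 mm high; a bystander. Origin: centre of its underside.
- spool_a: Spool of steel wire, 80 mm across, 50 mm high; a bystander. Origin: centre of its underside.
- spool_b: Spool of copper wire, 80 mm across, 50 mm high; a bystander. Origin: centre of its underside.
- glue: White bottle with red cap, 54 mm across, 150 mm high; a bystander. Origin: centre of its underside.
- bush: Brass bush, 28 mm across, 22 mm high; a bystander. Origin: centre of its underside.
- driver: Screwdriver with green handle, lying along its x; a bystander.
- tub: Clear open tub, 90 x 70 x 30 mm; a bystander. Origin: centre of its underside.
There are look-alikes about, which are no part of the job. What is shaped like the short_pin but green is not meant. Leave any green look-alike of the good_pin_a alone.

How it is judged:
On the way, in this order (a step that is already met when the one before it is completed fails the run):
1. the short pin is drawn clear of its bore, tip in front of the jig (x of short_tip in the frame of jig below -0.035 m), for 0.1 s.
2. the short pin lies on the black mat, let go (height (world z) of short_pin below 0.02 m and angle between short_pin's own x axis and vertical above 1.4 rad and contact force between short_pin and mat above 0.3 N and contact force between short_pin and the fingers below 0.1 N and linear speed of short_pin below 0.02 m/s), for 0.2 s.
3. the pin is taken again by its shank and lifted (height (world z) of short_pin above 0.035 m and contact force between short_pin and the fingers above 1 N and x of the grasp point in the frame of short_pin above 0.01 m), for 0.1 s.
At the end, for the whole second after the job is handed in: The short pin lies still in the rack notch: shoulder 3 to 18.5 mm behind mid-cheek, axis within 7 mm of the notch centre line, 48 to 55.5 mm up, within 0.25 rad of the rack x axis, tip pointing out; both good pins still home in the jig (shoulder within 7 mm of the face) (x of short_pin in the frame of rack between -0.0185 and -0.003 m and y of short_pin in the frame of rack between -0.007 and 0.007 m and z of short_pin in the frame of rack between 0.048 and 0.0555 m and angle between the x axis of short_pin and the x axis of rack, either way round below 0.25 rad and x of short_tip in the frame of rack above 0.03 m and linear speed of short_pin below 0.01 m/s and angular speed of short_pin below 0.1 rad/s and x of good_pin_a in the frame of jig between -0.04 and -0.028 m and x of good_pin_b in the frame of jig between -0.04 and -0.028 m); the robot touches nothing.
It fails at once if a good pin is pulled out of place (moved more than 6 mm) (distance of any of good_pin_a, good_pin_b from where it was at the start of the episode above 0.006 m).
It fails at once if a bystander is moved more than 15 mm (distance of any of cup, spool_a, spool_b, glue, bush, driver, tub from where it was at the start of the episode above 0.015 m).
It also fails if it takes over 58 s, if anything falls off the work surface, if the arm or the gripper's body presses on something with over 40 N, if the wrist force passes 120 N, or if a joint passes its speed limit or range.

## Robot

A 6-joint arm with a two-finger parallel gripper is mounted at the origin on the work surface. World frame = base frame: x ahead of the robot, y to its left, z up, the work surface at z = 0. Lengths are in m, angles in rad, forces in N, time in s.
With the tool pointing down it reaches from about 0.225 to 0.875 m from the base axis. Payload 3.4 kg.
Tool frame: the origin (TCP) lies at the very end of the fingers, on their centre line; the grasp point (between the pads) lies 19 mm behind it; z points along the fingers, y is the direction in which the jaws open and shut (so a half turn about z gives the same grasp; the last joint's range is limited). The gripper opens to 85 mm and grips with 20 to 120 N. Pads are 22 mm wide; open, the fingers measure 114 mm over their backs; the gripper's body (76 mm by 85 mm) begins 54 mm behind the grasp point. The pads swing forward as they close: fully open they stand 13 mm farther back than shut.
Start: joints at [1.134, 0.276, 1.505, -0, 1.361, -0.121], TCP at [0.179, 0.547, 0.231] pointing down, gripper open.
Joint ranges: [-2.89, 2.89], [-0.75, 2.08], [0.22, 2.7], [-1.18, 4.32], [0.11, 2.71], [-2.7, 2.7]. Speed limits (rad/s): [2.57, 2.57, 3.14, 3.14, 3.14, 3.14].

## Interface

Orientations are given as a unit quaternion [w, x, y, z].
In Python, from rig import manip gives the robot as it stands. The module is installed in compiled form; this text tells all that it offers.
- The arm moves only by the tool carry_out, never from a script. Its argument "moves" is one flat list of numbers, 5 for each row, row after row: the opening in per cent of the stroke, from 0 (shut) to 100 (fully open), then the shift along the world's x, y, z in cm, then the turn about the world's z in rad. A call has exactly 10 rows; each row shifts and turns the commanded pose from where the row before left it; what a row does not reach is not made up. A row lasts 1/10 s, in which the tool goes at most 50 mm and 8.59 degrees, less where a joint would pass 70% of its speed; a pose out of reach is approached as far as the arm can. A call is refused whole if a number of a shift passes 5 or a number of a turn 0.15, either way. A call with a gripper value outside its range is refused whole. The fingers move at their own pace and stop on an object; "squeeze" is the grip in N (left out, the last holds). Time passes only in rows, so rows that do not move let the fingers close, or fill a call up. It gives the time, the measured TCP pose, the force and the opening at its end, in the units of the state.
- manip.get_state(): the state, without advancing time (a new reading comes with each control period).
- manip.get_image(name): name is "scene" or "top"; returns the picture (480x640x3 uint8, red, green, blue); there is no depth.
- manip.camera_info(name): a dict with "fov_y" (degrees; the focal length in pixels is half the picture's height over the tangent of half this angle, whatever the lens; pixels are square), "cx", "cy" (the principal point, pixels), "rvec" (rotation vector, rad) and "tvec" (3), from world to camera coordinates, as OpenCV has them. Camera axes: x right, y down, z forward; pixel columns grow to the right and rows downward; lengths in m; the calibration is good to about 2 mm. A picture is of the moment at which its call begins. camera_info takes no time and is no camera call.
- manip.sign_off(): hands the job in, once; it reports no verdict.
The state is a dict: "clock": time; "qpos": joint angles; "qd": joint speeds; "effort": joint torques, N m; "position": TCP position; "ee_rot": TCP orientation; "contact_force": force on the tool from outside, world axes, zero at the start; "moment": the same for the moment, N m; "width": finger opening in m.
Only numpy, scipy, OpenCV 4.12 (cv2) and the standard library are available. Lean on these libraries where they do the work, as an engineer would, in place of code of your own. Each camera call takes 0.05 s, during which the arm holds its last target. There are 200 camera calls.

## Working session

There is one attempt and no reset: what is moved stays moved. The work goes in short steps, Python scripts to look and compute and a tool call to move; the robot and the scene stay as the last step left them, time stands still between calls to the robot, and variables do not carry over. Pictures are saved under pics/ and viewed, about 8 in all and at most 12, crops included, and the job is handed in when it is done.

Besides the shell and the picture viewer there is one more tool, called after "Call:" as a command line: name --argument value ..., lists and objects as JSON in quotes. carry_out: Moves the arm, as the interface text tells. Its arguments: {"type":"object","properties":{"moves":{"type":"array","items":{"type":"number"}},"squeeze":{"type":"number"}},"required":["moves"]}

```bash
mkdir -p pics; cat > h.py <<'E'
import numpy as np, cv2
from rig import manip
def cam(n):
    c=manip.camera_info(n); f=240/np.tan(np.radians(c['fov_y'])/2)
    K=np.array([[f,0,c['cx']],[0,f,c['cy']],[0,0,1]]); return c,K,cv2.Rodrigues(np.array(c['rvec'],float))[0],np.array(c['tvec'],float)
def ray(n,u,v,z):
    c,K,R,t=cam(n); d=R.T@np.linalg.inv(K)@[u,v,1]; o=-R.T@t
    return o+d*(z-o[2])/d[2]
def proj(n,p):
    c,K,R,t=cam(n); q=K@(R@np.array(p,float)+t); return q[:2]/q[2]
def crop(img,x0,y0,w,h,s): return cv2.resize(img[y0:y0+h,x0:x0+w],None,fx=s,fy=s,interpolation=cv2.INTER_CUBIC)
def save(n,img): cv2.imwrite('pics/'+n,img[...,::-1])
E
python3 - <<'E'
from h import *
for n in('scene','top'):
    i=manip.get_image(n); save(n+'0.png',i); c,K,R,t=cam(n); print(c,-R.T@t)
print(manip.get_state())
E
```

```text
{'fov_y': 43.353121070346816, 'cx': 321.50550892704194, 'cy': 234.0245198807058, 'rvec': array([ 0.65554079,  2.46674841, -1.35420404]), 'tvec': array([ 0.43707564, -0.04566795,  1.80091775])} [1.1516718  1.11997361 0.92506032]
{'fov_y': 52.76732793997658, 'cx': 317.3982389062373, 'cy': 248.41547410702552, 'rvec': array([ 2.15465105, -2.1374938 ,  0.1368173 ]), 'tvec': array([-0.01054204,  0.49526159,  1.05686149])} [ 0.34657039 -0.01755601  1.11442009]
{'clock': 0.1, 'qpos': array([ 1.13397483e+00,  2.76537906e-01,  1.50599504e+00, -1.95427876e-06,
        1.36068094e+00, -1.20989927e-01]), 'qd': array([ 0.00159735, -0.00218443, -0.00493819, -0.00034258, -0.00083111,
       -0.00039793]), 'effort': array([ 7.81313265e-04, -4.17698193e+01, -2.46404886e+01, -4.19760690e-04,
        5.83367670e-03,  4.36100180e-06]), 'position': array([0.17840455, 0.54614235, 0.23052727]), 'ee_rot': array([-2.22246885e-04,  1.57260015e-01,  9.87556900e-01, -7.79553838e-04]), 'contact_force': array([ 1.00033623,  0.29681827, -0.66134648]), 'moment': array([-0.01428127,  0.03127007, -0.05005017]), 'width': 0.085086753004266}
```

View pics/scene0.png

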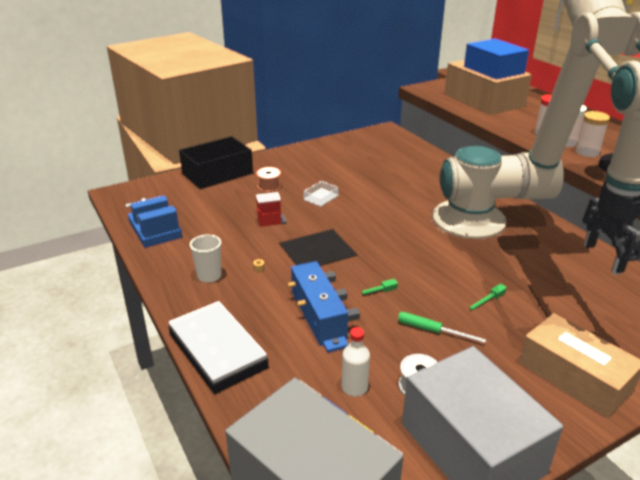

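View pics/top0.png

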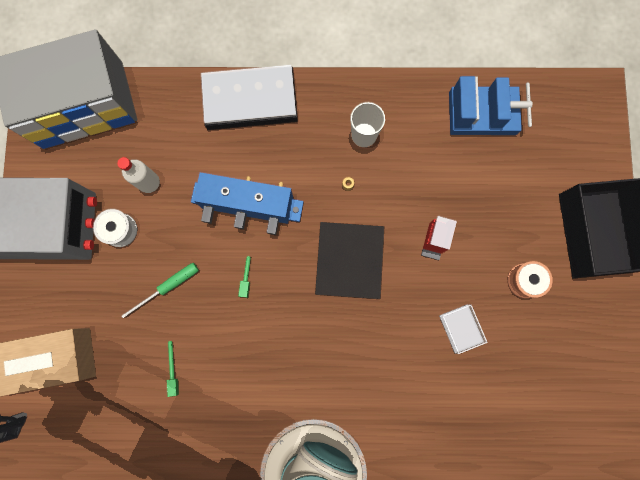

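The scene view shows the jig at (320,303), rack at (269,208), mat at (318,248) and green look-alikes at (380,287) and (490,297). In the top view (+x up, +y left) the jig is at (245,198), the heads are at (207,214), (239,220) and (272,226), and tips show at about (248,180) and (281,184). The mat is at (350,260) and the rack at (440,237).

```bash
python3 - <<'E'
from h import *
a=cv2.imread('pics/top0.png')[...,::-1]; b=cv2.imread('pics/scene0.png')[...,::-1]
A=crop(a,180,165,130,75,6); B=crop(b,280,255,90,100,5)
B2=crop(b,245,180,60,60,5); A2=crop(a,410,205,60,65,5)
save('c1.png',A)
h=500; o=np.zeros((h,450+0+325,3),np.uint8); o[:500,:450]=B; 
o[:300//1,450:750]=B2
save('c2.png',o); save('c3.png',crop(a,405,205,65,65,9))
E
```

```text
(no output)
```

View pics/c1.png

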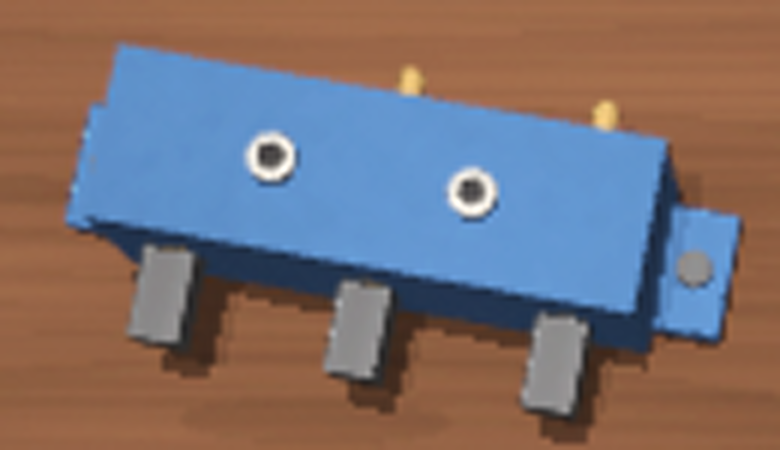

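View pics/c2.png

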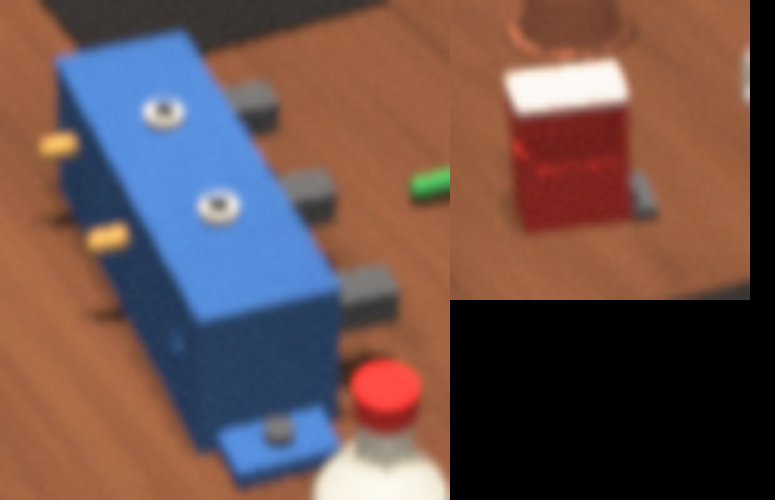

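View pics/c3.png

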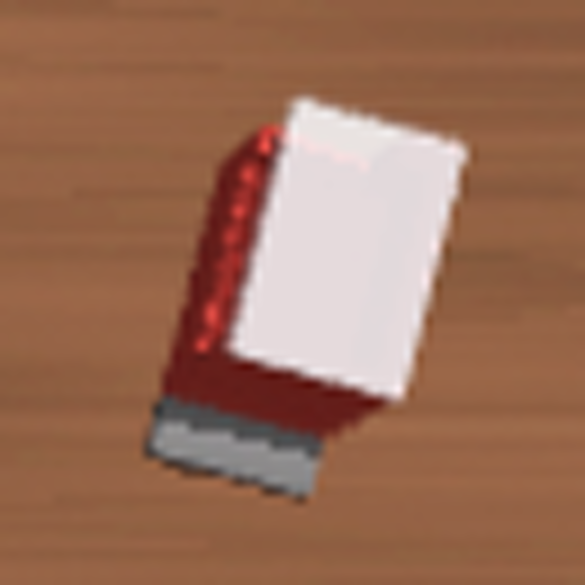

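Candidates for the short pin are the head at (207,214), the two with tips showing at (239,220) and (272,226), and the green ones at (245,290) and (172,385). The crop confirms that the +y-end pin (207,214), nearest the bottle, shows no tip, so that's the short pin. Next I measure.

```bash
python3 - <<'E'
from h import *
np.set_printoptions(precision=4,suppress=True)
T=lambda pts,x0,y0,s,z:np.array([ray('top',x0+(u+.5)/s-.5,y0+(v+.5)/s-.5,z) for u,v in pts])
j=T([(120,45),(668,142),(637,313),(90,218)],180,165,6,.078); print('jig top\n',j,j.mean(0)[:2])
for a,b in((0,1),(1,2),(2,3),(3,0)): print(np.linalg.norm(j[a]-j[b]))
d=j[0]-j[1]+j[3]-j[2]; print('jig yaw',np.arctan2(-d[0],d[1]))
h=T([(170,250),(362,285),(562,318),(158,343),(352,378),(548,412)],180,165,6,.055); print('heads',h)
h=T([(270,156),(471,192)],180,165,6,.084); print('bushes',h)
r=T([(302,98),(468,148),(404,402),(230,352)],405,205,9,.086); print('roof\n',r)
for a,b in((0,1),(1,2),(2,3),(3,0)): print(np.linalg.norm(r[a]-r[b]))
d=r[0]-r[3]+r[1]-r[2]; print('rack yaw',np.arctan2(d[1],d[0]))
print('grey@0',T([(163,398),(322,440),(308,498),(150,455)],405,205,9,.0))
print('grey@42',T([(163,398),(322,440),(308,498),(150,455)],405,205,9,.042))
m=np.array([ray('top',u,v,.004) for u,v in((320,223),(384,226),(380,298),(316,295))]); print('mat',m,m.mean(0))
E
```

```text
jig top
 [[0.658  0.2555 0.078 ]
 [0.6225 0.0524 0.078 ]
 [0.5585 0.0627 0.078 ]
 [0.5926 0.2637 0.078 ]] [0.6079 0.1586]
0.20613120944880192
0.06479267370792138
0.203926426244691
0.06594282717472394
jig yaw -0.17056007471440862
heads [[0.586  0.2395 0.055 ]
 [0.5732 0.1672 0.055 ]
 [0.5612 0.0923 0.055 ]
 [0.5507 0.2426 0.055 ]
 [0.538  0.1699 0.055 ]
 [0.5257 0.0968 0.055 ]]
bushes [[0.6148 0.1973 0.084 ]
 [0.6018 0.1235 0.084 ]]
roof
 [[ 0.562  -0.2674  0.086 ]
 [ 0.5501 -0.3068  0.086 ]
 [ 0.4885 -0.2897  0.086 ]
 [ 0.5002 -0.2487  0.086 ]]
0.04115675253825514
0.06388201590651683
0.042650340448505505
0.06455152051167436
rack yaw -0.2819606041930755
grey@0 [[ 0.501  -0.2505  0.    ]
 [ 0.4903 -0.2911  0.    ]
 [ 0.4753 -0.2872  0.    ]
 [ 0.4861 -0.2469  0.    ]]
grey@42 [[ 0.4951 -0.2417  0.042 ]
 [ 0.4849 -0.2808  0.042 ]
 [ 0.4704 -0.277   0.042 ]
 [ 0.4809 -0.2382  0.042 ]]
mat [[ 0.5594 -0.0118  0.004 ]
 [ 0.5533 -0.1609  0.004 ]
 [ 0.3863 -0.1501  0.004 ]
 [ 0.3919 -0.004   0.004 ]] [ 0.4727 -0.0817  0.004 ]
```

```bash
python3 - <<'E'
from h import *
np.set_printoptions(precision=4,suppress=True)
print('glue',ray('top',124,163,.15),ray('top',145,178,.05)); print('spool',ray('top',112,227,.05),'cup',ray('top',367,118,.1),'driver',ray('top',180,279,.02))
# rack model check in scene: roof corners + lip
o=np.array([.5524,-.285]);y=-.282;R=np.array([[np.cos(y),-np.sin(y)],[np.sin(y),np.cos(y)]])
P=lambda x,yy,z:np.r_[o+R@[x,yy],z]
for p in((-.06,20e-3,.086),(.004,.02,.086),(.004,-.022,.086),(-.06,-.022,.086),(.004,.02,.053),(-.06,.02,.042),(.004,.02,0),(-.075,.02,0)):
  q=proj('scene',P(*p)); print(p,q,(q-[245,180])*5+[450,0])
E
```

```text
glue [0.6549 0.3941 0.15  ] [0.6518 0.3867 0.05  ]
spool [0.5382 0.4544 0.05  ] cup [ 0.7761 -0.1137  0.1   ] driver [0.4249 0.3048 0.02  ]
(-0.06, 0.02, 0.086) [279.3344 198.268 ] [621.6722  91.34  ]
(0.004, 0.02, 0.086) [257.0962 200.7979] [510.481  103.9893]
(0.004, -0.022, 0.086) [254.9212 193.8836] [499.606   69.4181]
(-0.06, -0.022, 0.086) [276.7405 191.4541] [608.7023  57.2704]
(0.004, 0.02, 0.053) [257.7114 210.8593] [513.557  154.2964]
(-0.06, 0.02, 0.042) [279.8461 211.5728] [624.2303 157.8641]
(0.004, 0.02, 0) [258.6736 226.595 ] [518.3679 232.975 ]
(-0.075, 0.02, 0) [285.3498 223.3264] [651.7491 216.6318]
```

Call:
carry_out --moves '[60,3,-2.5,0,0.015,60,4,-3,0,0.015,60,4,-3,0,0.015,60,4,-3,0,0.015,60,4,-3,0,0.015,60,4,-3,0,0.015,60,4,-3,0,0.015,60,4,-3,0,0.015,60,3,-3,0,0.015,60,2,-2,0,0.01]' --squeeze 60

```text
clock: 1.1
position: [0.5406, 0.259, 0.2305]
ee_rot: [-0.0, 0.086, 0.996, -0.001]
contact_force: [-0.1, 0.3, 0.3]
width: 0.0509
```

The rack model fits the scene to about 1 px, so its +y side is open, its yaw is -0.28, and the grey foot is at its -x end. I go above the head and down.

Call:
carry_out --moves '[60,1.0,-0.5,-2,0,60,1.0,-0.5,-2,0,60,0.8,-0.7,-2,0,60,0,0,-2,0,60,0,0,-2,0,60,0,0,-1.5,0,60,0,0,-1,0,60,0,0,0,0,60,0,0,0,0,60,0,0,0,0]'

```text
clock: 2.1
position: [0.5673, 0.2449, 0.1073]
ee_rot: [0.001, 0.085, 0.996, 0.0]
contact_force: [-0.5, -0.7, 0.8]
width: 0.0513
```

```bash
python3 - <<'E'
from h import *
a=manip.get_image('top'); b=manip.get_image('scene')
o=np.zeros((500,800,3),np.uint8); o[:400,:400]=crop(a,170,150,100,100,4); o[:400,400:800]=crop(b,300,250,100,100,4); save('c4.png',o)
print(manip.get_state()['position'],proj('top',manip.get_state()['position']))
E
```

```text
[0.56715816 0.24483208 0.10731694] [199.33323185 209.43751492]
```

View pics/c4.png

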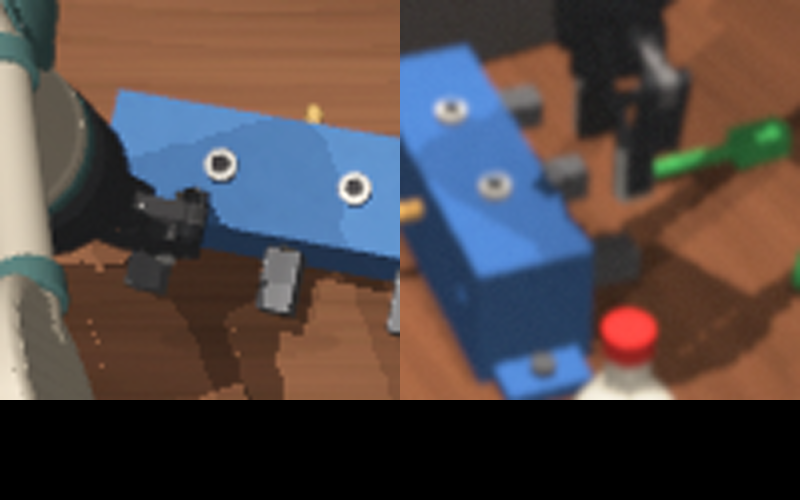

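Left: the jaws straddle the short pin's head (top view 206,216). Right: the fingers hang over the line of the head at (453,313). All as planned, so I descend and close.

Call:
carry_out --moves '[60,0.2,-0.3,-2,0,60,0,0,-2,0,60,0,0,-2,0,60,0,0,-1.5,0,60,0,0,-0.6,0,60,0,0,0,0,20,0,0,0,0,0,0,0,0,0,0,0,0,0,0,0,0,0,0,0]' --squeeze 50

```text
clock: 3.2
position: [0.5696, 0.2426, 0.0267]
ee_rot: [0.001, 0.085, 0.996, 0.001]
contact_force: [-0.7, 4.1, 4.8]
width: 0.019
```

Call:
carry_out --moves '[0,-0.49,0.08,0,0,0,-0.99,0.17,0,0,0,-0.99,0.17,0,0,0,-0.99,0.17,0,0,0,-0.99,0.17,0,0,0,-0.99,0.17,0,0,0,-0.99,0.17,0,0,0,-0.99,0.17,0,0,0,-0.5,0.08,0,0,0,0,0,0,0]'

```text
clock: 4.2
position: [0.4876, 0.2548, 0.025]
ee_rot: [-0.001, 0.085, 0.996, -0.001]
contact_force: [1.2, -0.1, -1.0]
width: 0.0192
```

Call:
carry_out --moves '[0,0,0,2,0,0,0,0,3,0,0,0,0,3,0,0,-0.4,-2,0,-0.01,0,-0.6,-4,0,-0.02,0,-0.6,-4,0,-0.02,0,-0.6,-4,0,-0.02,0,-0.6,-4,0,-0.02,0,-0.6,-4,0,-0.02,0,-0.4,-3,0,0]'

```text
clock: 5.2
position: [0.451, 0.0028, 0.1054]
ee_rot: [0.0, 0.141, 0.99, -0.0]
contact_force: [0.1, 0.3, -1.9]
width: 0.0192
```

Call:
carry_out --moves '[0,0,-3,0,0,0,0,-3,0,0,0,0,-2.5,0,0,0,0,0,-2,0,0,0,0,-2,0,0,0,0,-2,0,0,0,0,-1,0,0,0,0,0,0,0,0,0,0,0,0,0,0,0,0]'

```text
clock: 6.2
position: [0.4523, -0.0802, 0.0362]
ee_rot: [0.001, 0.14, 0.99, -0.0]
contact_force: [-0.5, -1.2, -1.3]
width: 0.0187
```

Axis sits 18.5 mm above the finger ends, so at mat contact the head hangs about 9 mm clear. I'll go down to just above the mat and release there.

Call:
carry_out --moves '[0,0,0,-1,0,0,0,0,-1,0,0,0,0,-0.5,0,0,0,0,-0.3,0,0,0,0,-0.15,0,0,0,0,0,0,0,0,0,0,0,0,0,0,0,0,0,0,0,0,0,0,0,0,0,0]'

```text
clock: 7.2
position: [0.4515, -0.0799, 0.006]
ee_rot: [0.0, 0.14, 0.99, 0.0]
contact_force: [-0.5, 0.3, -1.7]
width: 0.0189
```

Call:
carry_out --moves '[50,0,0,0,0,50,0,0,0,0,50,0,0,0,0,50,0,0,0,0,50,0,0,0,0,50,0,0,2,0,50,0,0,3,0,50,0,0,4,0,50,-3,0,4,0,50,-4,0,3,0]'

```text
clock: 8.2
position: [0.383, -0.0806, 0.1682]
ee_rot: [0.002, 0.139, 0.99, -0.001]
contact_force: [-0.5, -0.5, 0.2]
width: 0.0425
```

Call:
carry_out --moves '[50,-4,0,0,0,50,-4,3,0,0,50,-2,3,0,0,50,0,3,0,0,50,0,3,0,0,50,0,0,0,0,50,0,0,0,0,50,0,0,0,0,50,0,0,0,0,50,0,0,0,0]'

```text
clock: 9.2
position: [0.2816, 0.0393, 0.1658]
ee_rot: [-0.0, 0.141, 0.99, -0.0]
contact_force: [0.6, 0.4, 0.5]
width: 0.0429
```

```bash
python3 - <<'E'
from h import *
a=manip.get_image('top'); b=manip.get_image('scene')
o=np.zeros((600,800,3),np.uint8); o[:600,:480]=crop(a,310,215,80,100,6); o[:300,480:800]=crop(b,280,218,80,75,4); save('c5.png',o); save('top5.png',a)
E
```

```text
(no output)
```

View pics/c5.png

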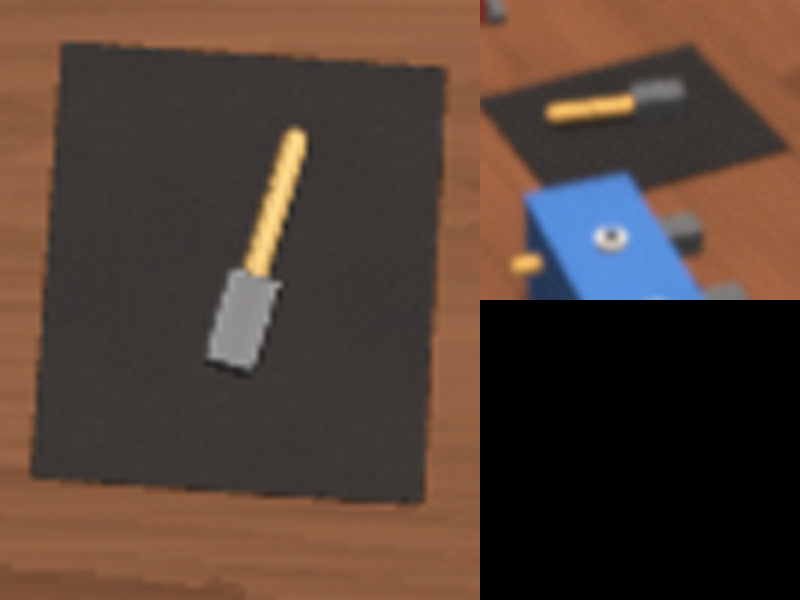

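The pin lies flat on the mat, with its shoulder at crop (258,275) and tip at (297,130), shank towards +x. I'll work out the regrasp.

```bash
python3 - <<'E'
from h import *
np.set_printoptions(precision=4,suppress=True)
T=lambda u,v,z:ray('top',310+(u+.5)/6-.5,215+(v+.5)/6-.5,z)
t=T(297,129,.016);s=T(258,273,.016);b=(T(231,268,.024)+T(281,281,.024)+T(208,355,.024)+T(254,370,.024))/4
print(t,s,b,np.linalg.norm(t-s))
d=t-b; print('yaw',np.arctan2(d[1],d[0]),np.linalg.norm(d))
u=d/np.linalg.norm(d); sh=b+.018*u; print('shoulder',sh,'grip32',sh+.032*u, 'fromtip', t-.026*u)
p=manip.get_state(); print(p['position'],p['ee_rot'])
E
```

```text
[ 0.5271 -0.102   0.016 ] [ 0.4715 -0.087   0.016 ] [ 0.4533 -0.081   0.024 ] 0.057594141370321504
yaw -0.2771092032690786 0.07711880500679917
shoulder [ 0.4706 -0.0859  0.0221] grip32 [ 0.5012 -0.0946  0.0188] fromtip [ 0.5022 -0.0949  0.0187]
[0.2815 0.0395 0.1658] [-0.0001  0.1408  0.99   -0.    ]
```

Call:
carry_out --moves '[50,2,-1.2,0,0,50,4,-2.4,0,0,50,4,-2.4,0,0,50,4,-2.4,0,0,50,4,-2.4,0,0,50,3,-1.9,-1,0,50,1,-0.7,-3,0,50,0,0,-3,0,50,0,0,-2,0,50,0,0,0,0]'

```text
clock: 10.3
position: [0.499, -0.0938, 0.0728]
ee_rot: [-0.004, 0.14, 0.99, 0.001]
contact_force: [-0.3, 0.1, -0.8]
width: 0.0424
```

Call:
carry_out --moves '[50,0,0,-2,0,50,0,0,-2,0,50,0,0,-1.5,0,50,0,0,-0.9,0,50,0,0,-0.45,0,50,0,0,0,0,0,0,0,0,0,0,0,0,0,0,0,0,0,0,0,0,0,0,0,0]' --squeeze 80

```text
clock: 11.3
position: [0.502, -0.0942, 0.008]
ee_rot: [0.001, 0.14, 0.99, -0.0]
contact_force: [0.3, -0.2, 2.4]
width: 0.0067
```

Call:
carry_out --moves '[0,0,0,0,0,0,0,0,0.5,0,0,0,0,0.5,0,0,0,0,1,0,0,0,0,1,0,0,0,0,1,0,0,0,0,1,0,0,0,0,0,0,0,0,0,0,0,0,0,0,0,0]'

```text
clock: 12.3
position: [0.501, -0.0938, 0.057]
ee_rot: [-0.0, 0.14, 0.99, 0.0]
contact_force: [-0.9, 0.2, -2.7]
width: 0.0064
```

```bash
python3 - <<'E'
from h import *
a=manip.get_image('top'); b=manip.get_image('scene'); s=manip.get_state(); print(s['position'],s['width'],s['contact_force'],s['moment'])
q=proj('scene',s['position']).astype(int); print(q)
o=np.zeros((480,800,3),np.uint8); o[:480,:400]=crop(a,310,205,80,96,5); o[:480,400:]=crop(b,q[0]-40,q[1]-50,80,96,5); save('c6.png',o)
E
```

```text
[ 0.5009795  -0.09378266  0.05685141] 0.006535632660810888 [ 0.17179499  0.62834323 -0.7354724 ] [-0.05666758 -0.04774291 -0.05624873]
[305 232]
```

View pics/c6.png

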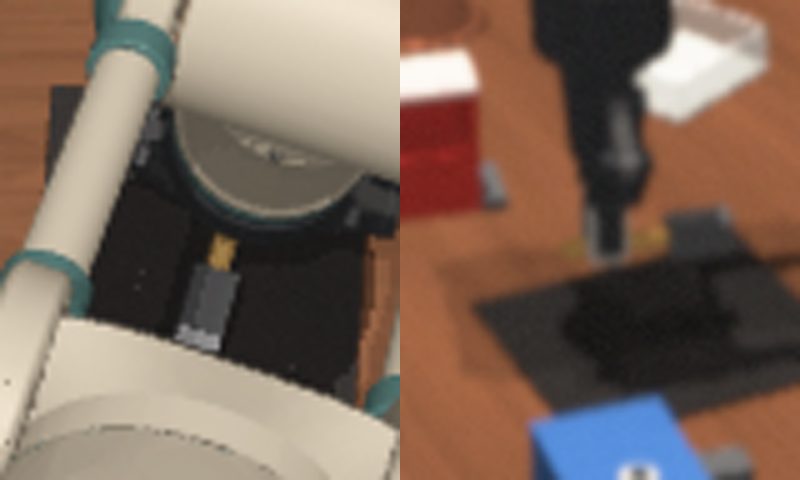

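The pin is held level by its shank, head at (352,265) in the top view. I move it to the open +y side of the rack at the same height, axis about 64 mm.

Call:
carry_out --moves '[0,1.0,-1.4,0,0,0,2.0,-2.8,0,0,0,2.0,-2.8,0,0,0,2.0,-2.8,0,0,0,1.5,-2.1,0,0,0,0.7,-1.0,0,0,0,0,0,0,0,0,0,0,0,0,0,0,0,0,0,0,0,0,0,0]'

```text
clock: 13.4
position: [0.5926, -0.2217, 0.0574]
ee_rot: [-0.0, 0.139, 0.99, 0.0]
contact_force: [-0.2, 0.1, -1.7]
width: 0.0065
```

```bash
python3 - <<'E'
from h import *
a=manip.get_image('top'); b=manip.get_image('scene'); s=manip.get_state(); print(s['position'],s['ee_rot'],s['width'],s['contact_force'],s['moment'])
o=np.zeros((560,800,3),np.uint8); o[:560,:400]=crop(a,395,190,80,112,5); o[:480,400:]=crop(b,245,165,80,96,5); save('c7.png',o)
E
```

```text
[ 0.59298566 -0.22203561  0.05756571] [-9.39937420e-05  1.39504681e-01  9.90221402e-01  1.02858729e-04] 0.006460680648492547 [-0.32627014  0.42221781 -1.68717962] [ 0.02232969 -0.08379997 -0.02047372]
```

View pics/c7.png

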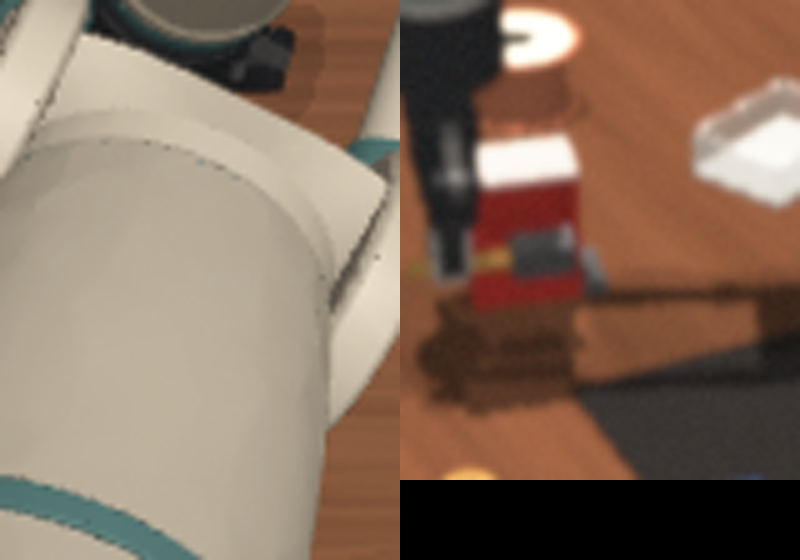

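```bash
python3 - <<'E'
from h import *
np.set_printoptions(precision=2,suppress=True)
C=lambda p:(proj('scene',p)-[245,165])*5+[400+2,2]
t=np.array([.5929,-.222]);u=np.array([.961,-.2765]);n=np.array([.2765,.961])
P=lambda x,y,z:np.r_[t+u*(x-.032)+n*y,z]
for nm,p in dict(sh_top=P(0,.01,.074),sh_bot=P(0,.01,.054),back_top_near=P(-.036,.01,.074),back_bot=P(-.036,.01,.054),back_top_far=P(-.036,-.01,.074),tip=P(.058,0,.064)).items(): print(nm,C(p))
o=np.array([.5524,-.285]);u=np.array([.9605,-.2783]);n=np.array([.2783,.9605])
R=lambda x,y,z:np.r_[o+u*x+n*y,z]
for p in((-.06,.02,.086),(-.06,-.022,.086),(.004,.02,0),(-.06,.02,0)): print('rack',p,C(R(*p)))
b=cv2.cvtColor(cv2.imread('pics/c7.png'),cv2.COLOR_BGR2RGB)
save('c8.png',cv2.resize(b[100:320,400:640],None,fx=3,fy=2.6))
E
```

```text
sh_top [506.62 250.04]
sh_bot [508.26 280.96]
back_top_near [570.7  242.37]
back_bot [571.92 273.21]
back_top_far [564.25 224.82]
tip [400.91 269.06]
rack (-0.06, 0.02, 0.086) [573.67 168.34]
rack (-0.06, -0.022, 0.086) [560.7  134.27]
rack (0.004, 0.02, 0) [470.37 309.98]
rack (-0.06, 0.02, 0) [578.61 296.71]
```

View pics/c8.png

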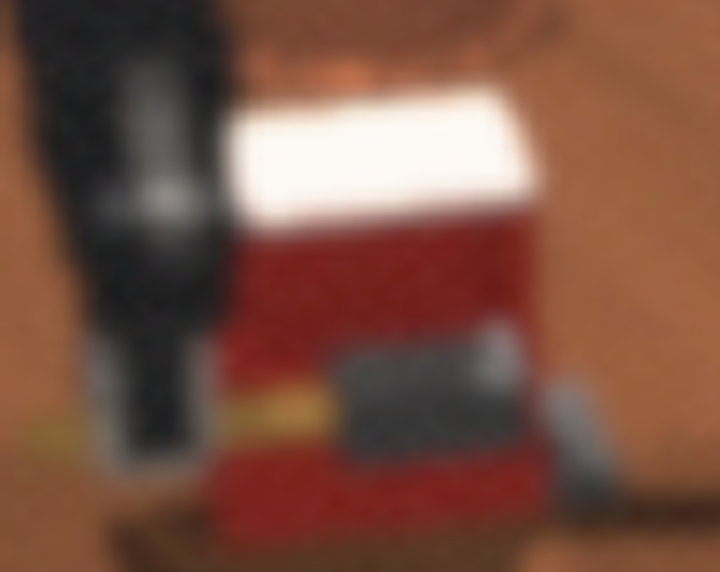

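Pin and rack offsets agree in the scene image to within about 1 mm: the shoulder lines up as planned, the pin is level and the height is right. I slide it in towards rack -y.

Call:
carry_out --moves '[0,-0.11,-0.38,0,0,0,-0.22,-0.77,0,0,0,-0.22,-0.77,0,0,0,-0.22,-0.77,0,0,0,-0.22,-0.77,0,0,0,-0.22,-0.77,0,0,0,-0.22,-0.77,0,0,0,-0.22,-0.77,0,0,0,-0.11,-0.38,0,0,0,0,0,0,0]'

```text
clock: 14.5
position: [0.5756, -0.2851, 0.0573]
ee_rot: [0.0, 0.14, 0.99, 0.0]
contact_force: [0.0, 0.4, -1.4]
width: 0.0061
```

Call:
carry_out --moves '[0,-0.06,-0.19,0,0,0,-0.06,-0.19,0,0,0,-0.06,-0.19,0,0,0,-0.05,-0.19,0,0,0,0,0,0,0,0,0,0,0,0,0,0,0,0,0,0,0,0,0,0,0,0,0,0,0,0,0,0,0,0]'

```text
clock: 15.5
position: [0.5735, -0.292, 0.0573]
ee_rot: [0.0, 0.14, 0.99, 0.0]
contact_force: [-0.6, 0.3, -2.3]
width: 0.0066
```

Call:
carry_out --moves '[0,-0.03,-0.1,0,0,0,-0.03,-0.1,0,0,0,-0.03,-0.1,0,0,0,0,0,0,0,0,0,0,0,0,0,0,0,0,0,0,0,0,0,0,0,0,0,0,0,0,0,0,0,0,0,0,0,0,0]'

```text
clock: 16.5
position: [0.573, -0.2937, 0.0573]
ee_rot: [0.0, 0.14, 0.99, 0.001]
contact_force: [2.7, 4.5, -1.3]
width: 0.0062
```

Contact with the end wall (about 5 N). I back off 2 mm and sink.

Call:
carry_out --moves '[0,0.06,0.2,0,0,0,0,0,0,0,0,0,0,-0.3,0,0,0,0,-0.3,0,0,0,0,-0.3,0,0,0,0,-0.2,0,0,0,0,0,0,0,0,0,0,0,0,0,0,0,0,0,0,0,0]'

```text
schema error: expected a multiple of 5 numbers
```

Call:
carry_out --moves '[0,0.06,0.2,0,0,0,0,0,0,0,0,0,0,-0.3,0,0,0,0,-0.3,0,0,0,0,-0.3,0,0,0,0,-0.2,0,0,0,0,0,0,0,0,0,0,0,0,0,0,0,0,0,0,0,0,0]'

```text
clock: 17.5
position: [0.5731, -0.2931, 0.0464]
ee_rot: [0.0, 0.14, 0.99, -0.0]
contact_force: [-0.4, -0.4, 0.2]
width: 0.0063
```

Call:
carry_out --moves '[0,0,0,-0.1,0,0,0,0,-0.05,0,0,0,0,0,0,0,0,0,0,0,0,0,0,0,0,0,0,0,0,0,0,0,0,0,0,0,0,0,0,0,0,0,0,0,0,0,0,0,0,0]'

```text
clock: 18.5
position: [0.5733, -0.2932, 0.0458]
ee_rot: [0.0, 0.14, 0.99, -0.0]
contact_force: [-1.7, -0.2, 6.1]
width: 0.0068
```

It is seated on the bed (6 N up). I release and retreat straight up.

Call:
carry_out --moves '[15,0,0,0,0,25,0,0,0,0,35,0,0,0,0,40,0,0,0,0,40,0,0,0,0,40,0,0,0,0,40,0,0,1,0,40,0,0,2,0,40,0,0,3,0,40,0,0,4,0]'

```text
clock: 19.5
position: [0.5722, -0.2924, 0.1449]
ee_rot: [-0.002, 0.14, 0.99, 0.001]
contact_force: [0.4, -0.7, 0.5]
width: 0.0342
```

Call:
carry_out --moves '[40,0,2,3,0,40,0,4,2,0,40,-2,4,0,0,40,-3,4,0,0,40,-4,4,0,0,40,-4,4,0,0,40,-4,3,0,0,40,-3,2,0,0,40,0,0,0,0,40,0,0,0,0]'

```text
clock: 20.5
position: [0.3827, -0.0321, 0.1959]
ee_rot: [0.002, 0.139, 0.99, -0.0]
contact_force: [1.0, 0.0, -0.0]
width: 0.0341
```

```bash
python3 - <<'E'
from h import *
a=manip.get_image('top'); b=manip.get_image('scene'); s=manip.get_state(); print(s['position'],s['contact_force'])
o=np.zeros((585,800,3),np.uint8); o[:585,:400]=cv2.resize(a[195:260,405:465],(400,585)) if 0 else crop(a,405,190,50,65,9)[:585,:400]; o[:300,400:]=crop(b,240,180,80,60,5); o[300:580,400:]=crop(b,280,250,80,56,5); save('c9.png',o)
E
```

```text
[ 0.38390411 -0.03290971  0.19563624] [-0.0556867  -0.17050437  0.08183957]
```

View pics/c9.png

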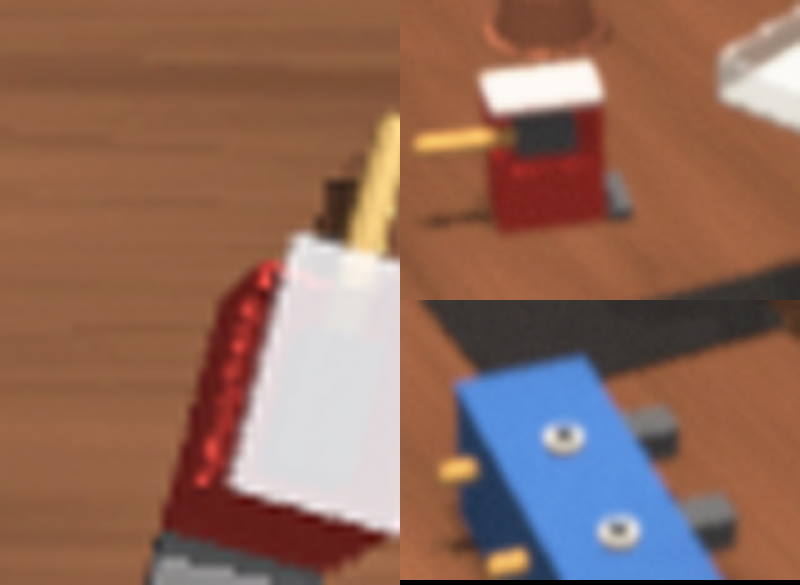

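The head is in the bay (scene crop 545,132) and the shank points out level over the bed with its tip at (418,142). Both good pins are home. I check the tip in the rack frame, then hand in.

```bash
python3 - <<'E'
from h import *
u=np.array([.9605,-.2783]);n=np.array([.2783,.9605]);o=np.array([.5524,-.285])
for c in((391,116),(370,245)):
    p=ray('top',405+c[0]/9,190+c[1]/9,.054)[:2]-o; print(p@u,p@n)
manip.sign_off()
E
```

```text
0.0471766318834428 -0.0008336934696951344
0.01408385930602123 -0.004064961549752895
the job is handed in; nothing more can be done
```

The short pin is parked in the reject rack and the job is handed in at about 20.6 s of the 58 s. `sign_off` gives no verdict, so the result rests on the checks below.

**What I did:**
- I drew out the short pin, the one at the jig's +y end with no tip showing, by its head.
- I released it on the mat from about 9 mm up, because the fingers reach below the head. It lay flat.
- I took it again by the shank and slid it into the bay until it met the notch end wall at about 5 N. I then backed off 2 mm, lowered it onto the bed (about 6 N) and let go.

**Last checks:**
- **Tip:** it measures 47 mm out in the rack frame, which puts the shoulder at about x = -11 mm.
- **Centre line:** the axis is 1 to 4 mm to the -y side. The two points I measured differ by about 3 mm, which is roughly the pixel-reading accuracy and within the 7 mm limit.
- **Surroundings:** in the last picture the head is in the bay, the shank is level and both good pins are home. The arm is clear with no force on it. I did not check the other bystanders individually.

**One odd reading:** the gripper showed 6 to 7 mm on the 10 mm shank while gripping at the finger ends. The pin was held firmly and level anyway.

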